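Shift the grey-water gate lever under the supply pipe

ROBOT

A 7-joint arm with a two-finger parallel gripper is mounted at the origin on the work surface. World frame = base frame: x ahead of the robot, y to its left, z up, the work surface at z = 0. Lengths are in m, angles in rad, forces in N, time in s.
With the tool pointing down it reaches from about 0.425 to 0.95 m from the base axis. Payload 4.7 kg.
Tool frame: the origin (TCP) lies on the centre line of the jaws, within the pads' length; the fingertips stand robot.nose_length ahead of it and the grasp point (between the pads) lies 8 mm behind it (robot.nose_length is the distance from the TCP to the fingertips, in m); z points along the fingers, x is the direction in which the jaws open and shut, and the axes are right-handed (so a half turn about z gives the same grasp; the last joint's range is limited). The gripper opens to 85 mm and grips with 20 to 120 N. Pads are 22 mm wide; open, the fingers measure 114 mm over their backs; the gripper's body (76 mm by 85 mm) begins 54 mm behind the grasp point. The pads swing forward as they close: fully open they stand 13 mm farther back than shut.
Start: joints at [1.314, 0.469, -0.049, 1.532, 0.024, 1.141, -0.082], TCP at [0.152, -0.658, 0.242] pointing down, gripper open.
Joint ranges: [-2.59, 2.59], [-0.33, 1.99], [-1.39, 1.29], [0.1, 2.45], [-1.04, 4.18], [0.21, 1.99], [-2.66, 2.66]. Speed limits (rad/s): [2.57, 2.57, 3.14, 3.14, 3.14, 3.14, 3.14].

INTERFACE

Orientations are given as [roll, pitch, yaw] about the fixed x, y, z axes, in that order (R = Rz(yaw) Ry(pitch) Rx(roll)).
In Python, from plant import robot gives the robot as it stands. Calls block until the motion is done:
- robot.goto(position, orientation): joint-space move of the TCP to a pose.
- robot.move_straight(position, vel=0.15, attitude=None, contact_N=None): straight line of the TCP; attitude=None keeps the orientation; vel is the mean speed in m/s. With contact_N (N) it stops when the force on the tool has changed by that much, and returns True; else False.
- robot.move_joints(angles): joint-space move.
- robot.grip(opening, strength=None): opening from 0.0 (shut) to 1.0 (fully open); strength is the grip in N (None keeps the last); returns when the fingers have stopped.
- robot.sleep(seconds).
- robot.inverse_kinematics(position, orientation): joint angles nearest the present ones, or None.
- robot.sense(): the state.
- robot.grab_frame(name): name is "scene" or "top" or "wrist"; returns a dict with "image" (420x560x3 uint8, red, green, blue), "range_z" (420x560 float32, m along the optical axis (not along the pixel's ray), 0 where there is no reading), "fx", "fy", "cx", "cy" (pixels), "dist_coeffs" ([k1, k2, p1, p2, k3] as OpenCV has them; the pictures are not rectified), "R" (3x3) and "t" (3): a world point X has camera coordinates R X + t. Camera axes: x right, y down, z forward; pixel columns grow to the right and rows downward; lengths in m; the calibration is good to about 2 mm. A picture is of the moment at which its call begins.
A pose or a line that the arm cannot do raises robot.IKError and nothing moves.
- robot.close_job(): hands the job in, once; it reports no verdict.
The state is a dict: "t": time; "joint_pos": joint angles; "joint_velocities": joint speeds; "effort": joint torques, N m; "tcp_pos": TCP position; "tcp_rot": TCP orientation; "wrist_force": force on the tool from outside, world axes, zero at the start; "torque": the same for the moment, N m; "opening": opening from 0.0 (shut) to 1.0 (fully open).
Only numpy, scipy, OpenCV 4.12 (cv2) and the standard library are available. Lean on these libraries where they do the work, as an engineer would, in place of code of your own. Each camera call takes 0.05 s, during which the arm holds its last target.

TASK

Clear the steel scrubber handle off the metal-topped gate box and stand it upright inside the green soap holder, without tipping it over. Then take the T-lever through its zigzag slot: leave it in the middle slot under the copper pipe and let go of it, take it again by the knob on the other side of the pipe, and bring it fully home to the closed end of the last slot (the end opposite to where it started). Let go of everything and leave the mug, the clothespins and the organiser alone.

Things in the scene. Friction and masses are not known exactly. Their poses are not given: they have to be found in the camera images.
- gate: Fixed gate box of a wash basin drain: 120 mm (its x) by 250 mm (its y), flat metal top at z = 50 mm; origin under its centre on the work surface; turned up to 20 degrees. In its top one zigzag slot, 18 mm wide; centre line in the gate's frame (x, y in mm): start end (-38,-60), (20,-60), (20,0), (-20,0), (-20,60), last end (38,60): five straight legs, square corners.
- slot_middle (a point): Centre of the middle slot (the slot's leg at the gate's y = 0), at the level of the box's top, z = 50 mm; the gate's centre in plan.
- slot_last (a point): Where the pin's axis is when the lever is fully home in the last slot: gate's x = 38, y = 60 mm, z = 50 mm.
- pipe_mid (a point): Middle of the axis of the fixed copper pipe, 34 mm diameter, that bridges the box along the gate's x axis at the gate's y = 0: axis at z = 172 mm (underside 155, top 189), with upright legs down to the work surface at the gate's x = -80 and +80 mm. It stops a gripper from carrying either knob close beneath it.
- lever: T-lever of the gate, steel, not removable: a 12 mm pin in the slot (3 mm play each side) carries a level crossbar 170 mm long, 12 mm thick, along the gate's y, axis at z = 78 mm; at each end an upright black knob, 22 mm diameter, z = 70 to 136 mm. It slides without turning or tilting, stays where left, takes 2 to 3 N to move. Frame parallel to the gate's; origin on the pin's axis at z = 0.
- knob_minus (a point): Grip point on the axis of the lever knob 85 mm from the pin towards the gate's -y side, at z = 115 mm.
- knob_plus (a point): Grip point on the axis of the lever knob 85 mm from the pin towards the gate's +y side, at z = 115 mm.
- gear_u (a joint): Position of the lever's pin along the gate's x axis, m: 0 at the gate's centre, from -0.038 (stop at the closed end of the start slot) to +0.038 (stop at the closed end of the last slot). It starts between -0.037 and -0.015.
- gear_v (a joint): Position of the lever's pin along the gate's y axis, m: about -0.060 in the start slot, 0 in the middle slot, +0.060 in the last slot.
- scrubber: Loose stainless steel pot scrubber handle, 160 g, round and upright: foot disc 46 mm diameter and 10 mm thick, straight neck 22 mm diameter from 17 to 56 mm above its underside, head 27 mm diameter, 70 mm high overall; origin at the centre of its underside. It starts standing on top of the gate box on the +y side of the pipe, in the way of the lever's bar.
- soap_holder: Fixed green plastic soap holder, an open tray 100 mm (its x) by 140 mm (its y), 24 mm high, walls 5 mm, inside 90 by 130 mm, slatted floor (5 mm drainage slots) with its top 10 mm above the work surface; origin under its centre. It stands to the left or to the right of the gate box.
- mug: Bystander: white ceramic mug, 80 mm diameter, 90 mm high, loose, handle on its +y side; origin at the centre of its underside. It stands on the side where the soap holder is not.
- pin_a: Bystander: loose yellow clothespin lying flat, 75 mm long (its x), 10 mm high; origin at its underside, middle.
- pin_b: Bystander: loose yellow clothespin like the other; both lie to the far left of the gate box.
- organiser: Bystander: fixed small white plastic organiser, 110 mm (x) by 180 mm (y), 100 mm high, with one drawer to the robot's side; origin under its centre. It stands to the far right of the gate box.
- organiser_drawer0 (a joint): Opening of the organiser's drawer, m: 0 shut; leave it shut.

How it is judged:
On the way, in this order (a step that is already met when the one before it is completed fails the run):
1. the scrubber handle stands upright on the floor of the soap holder, let go (x of scrubber in the frame of soap_holder between -0.026 and 0.026 m and y of scrubber in the frame of soap_holder between -0.046 and 0.046 m and z of scrubber in the frame of soap_holder between 0.006 and 0.015 m and angle between scrubber's own z axis and vertical below 0.15 rad and contact force between the fingers and scrubber below 0.2 N and linear speed of scrubber below 0.03 m/s), for 0.2 s.
2. the lever rests in the middle slot under the pipe, let go (value of joint gear_v between -0.008 and 0.008 m and value of joint gear_u between -0.026 and 0.026 m and contact force between the fingers and lever below 0.2 N and velocity of joint gear_u between -0.01 and 0.01 m/s and velocity of joint gear_v between -0.01 and 0.01 m/s), for 0.2 s.
3. the lever, past the middle slot, is worked by its knob on the gate's +y side of the pipe (value of joint gear_v above 0.015 m and distance between the grasp point and knob_plus below 0.045 m and contact force between the fingers and lever above 0.5 N), for 0.1 s.
At the end, for the whole second after the job is handed in: The lever's pin is within 7 mm of the closed end of the last slot, still and let go; the scrubber handle stands upright (within 0.15 rad), wholly on the floor of the soap holder, let go (all of step 1 and value of joint gear_u above 0.031 m and value of joint gear_v above 0.052 m and contact force between the fingers and lever below 0.2 N and velocity of joint gear_u between -0.01 and 0.01 m/s and velocity of joint gear_v between -0.01 and 0.01 m/s); the robot touches nothing.
It fails at once if the scrubber handle is tipped over (angle between scrubber's own z axis and vertical above 0.7 rad).
It fails at once if the mug is shifted by more than 20 mm (distance of mug from where it was at the start of the episode above 0.02 m).
It fails at once if a clothespin is shifted by more than 25 mm (distance of any of pin_a, pin_b from where it was at the start of the episode above 0.025 m).
It fails at once if the organiser's drawer is pulled open (value of joint organiser_drawer0 above 0.015 m).
It also fails if it takes over 64 s, if anything falls off the work surface, if the arm or the gripper's body presses on something with over 40 N, if the wrist force passes 120 N, or if a joint passes its speed limit or range.

## Working session

There is one attempt and no reset: what is moved stays moved. The work goes in short steps, each a Python script; the robot and the scene stay as the last script left them, time stands still between calls to the robot, and variables do not carry over. Pictures are saved under pics/ and viewed, and the job is handed in when it is done.

```bash
ls; mkdir -p pics
cat > h.py <<'E'
import numpy as np, cv2
from plant import robot
def snap(n,f):
    d=robot.grab_frame(n); cv2.imwrite('pics/'+f+'.png',cv2.cvtColor(d['image'],cv2.COLOR_RGB2BGR)); np.savez('pics/'+f+'.npz',**d); return d
E
python3 - <<'E'
from h import *
for n in ['scene','top','wrist']:
    d=snap(n,n+'0'); print(n,d['fx'],d['cx'],d['cy'],d['dist_coeffs'],-d['R'].T@d['t'],d['R'])
s=robot.sense();print(s,robot.nose_length)
E
```

```text
pics
scene 441.3740796557112 278.9552575813066 211.78689895918214 [-0.05883938  0.          0.          0.          0.        ] [0.86229132 0.57114676 1.1110558 ] [[-0.88904489  0.45759772  0.01426546]
 [ 0.37387915  0.74366995 -0.55422864]
 [-0.26422256 -0.48740058 -0.83224222]]
top 497.12325302555047 283.16716536628127 219.4054577076302 [-0.0589717  0.         0.         0.         0.       ] [0.45050964 0.00857689 1.38963963] [[-0.01127118 -0.99979339  0.01691581]
 [-0.99492319  0.0095212  -0.10018584]
 [ 0.10000408 -0.01795915 -0.99482494]]
wrist 315.04526383977816 280.2420095332914 207.17578275011945 [0.01818809 0.         0.         0.         0.        ] [ 0.21709979 -0.64351968  0.37252807] [[ 0.22542487 -0.97425478 -0.003355  ]
 [-0.93989936 -0.21837957  0.26248724]
 [-0.25646211 -0.05601779 -0.96492963]]
{'t': 0.15, 'joint_pos': array([ 1.31412534,  0.46928772, -0.04859809,  1.53340613,  0.02408754,
        1.14100661, -0.08230506]), 'joint_velocities': array([ 0.00013464, -0.00202958, -0.0005376 , -0.00397571, -0.00049132,
        0.00034543, -0.00039577]), 'effort': array([ 6.50760921e-04, -5.10760009e+01, -4.67236061e-02, -2.37979227e+01,
        1.08086510e-02,  5.40448571e-03,  1.69198671e-05]), 'tcp_pos': array([ 0.15234657, -0.65714577,  0.24148689]), 'tcp_rot': array([ 3.14155781e+00,  1.52264364e-03, -1.34300750e+00]), 'wrist_force': array([0.07756501, 0.32222253, 0.41464979]), 'torque': array([ 0.04093877, -0.02999312,  0.01424739]), 'opening': 0.997921339352281} 0.011
```

View pics/top0.png

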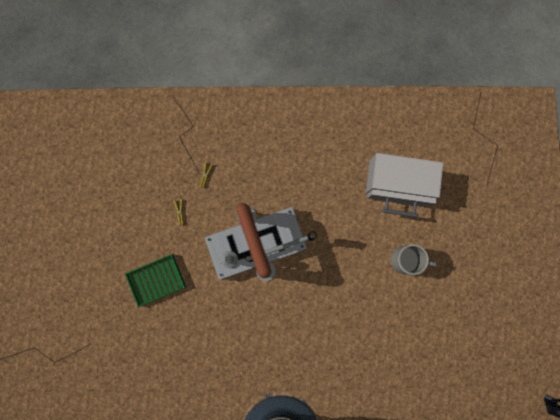

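View pics/scene0.png

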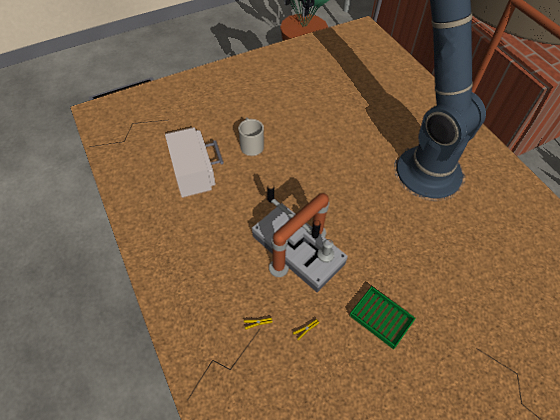

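```bash
cat >> h.py <<'E'
def cloud(d):
    K=np.array([[d['fx'],0,d['cx']],[0,d['fy'],d['cy']],[0,0,1]]); h,w=d['range_z'].shape
    u,v=np.meshgrid(np.arange(w),np.arange(h))
    p=cv2.undistortPoints(np.stack([u,v],-1).reshape(-1,1,2).astype(float),K,d['dist_coeffs']).reshape(h,w,2)
    z=d['range_z']; c=np.dstack([p[...,0]*z,p[...,1]*z,z])
    P=(c-d['t'])@d['R']; P[z==0]=np.nan
    return P
def ray(d,u,v,z):
    K=np.array([[d['fx'],0,d['cx']],[0,d['fy'],d['cy']],[0,0,1]])
    p=cv2.undistortPoints(np.array([[[u,v]]],float),K,d['dist_coeffs']).ravel()
    C=-d['R'].T@d['t']; r=d['R'].T@np.array([p[0],p[1],1]); return C+r*(z-C[2])/r[2]
def crop(d,f,u0,u1,v0,v1,s):
    cv2.imwrite('pics/'+f+'.png',cv2.resize(cv2.cvtColor(d['image'],cv2.COLOR_RGB2BGR)[v0:v1,u0:u1],None,fx=s,fy=s,interpolation=cv2.INTER_CUBIC))
E
cat > m.py <<'E'
from h import *
for n in ['top','scene']:
    d=dict(np.load(f'pics/{n}0.npz')); P=cloud(d); hsv=cv2.cvtColor(d['image'],cv2.COLOR_RGB2HSV); H,S,V=[hsv[...,i].astype(int) for i in range(3)]
    x,y,z=P[...,0],P[...,1],P[...,2]
    g=(H>45)&(H<80)&(S>100)&(V>40)&(x>.2)&(x<.9)
    print(n,'soap n',g.sum(),'z',np.nanpercentile(z[g],[5,50,95]))
    q=P[g&(z>.016)]; print(' rim',cv2.minAreaRect(q[:,:2].astype(np.float32)))
    q=P[g];q=q[~np.isnan(q[:,0])]; print(' all',cv2.minAreaRect(q[:,:2].astype(np.float32)))
    reg=(x>.3)&(x<.8)&(y>-.2)&(y<.3)
    t=reg&(abs(z-.05)<.006)&(S<60)
    q=P[t]; print(' gatetop',t.sum(),np.median(q[:,2]),cv2.minAreaRect(q[:,:2].astype(np.float32)))
    c=reg&(S>110)&((H<12)|(H>172))&(z>.14); q=P[c]
    print(' pipe',c.sum(),np.nanmax(q[:,2]),cv2.minAreaRect(q[:,:2].astype(np.float32)))
    k=reg&(z>.126)&(z<.142)&(V<70)&(S<120); nn,L,st,ce=cv2.connectedComponentsWithStats(k.astype(np.uint8))
    for i in range(1,nn):
        if st[i,4]>3: print('  knob',st[i,4],ce[i],P[L==i].mean(0))
    k=reg&(z>.108)&(z<.126)&(S<60); nn,L,st,ce=cv2.connectedComponentsWithStats(k.astype(np.uint8))
    for i in range(1,nn):
        if st[i,4]>8: print('  scrub',st[i,4],ce[i],P[L==i].mean(0),P[L==i].min(0),P[L==i].max(0))
    y_=(H>20)&(H<35)&(S>150)&(V>100)&(z<.03)&(x<1)
    nn,L,st,ce=cv2.connectedComponentsWithStats(y_.astype(np.uint8))
    for i in range(1,nn):
        if st[i,4]>20: print('  pin',st[i,4],ce[i],P[L==i].mean(0))
d=dict(np.load('pics/top0.npz')); crop(d,'topc',120,340,180,310,3.5)
d=dict(np.load('pics/scene0.npz')); crop(d,'scenec',220,420,170,360,3)
E
python3 m.py
```

```text
top soap n 1421 z [0.00156538 0.01073893 0.02583611]
 rim ((0.4246152639389038, 0.3372502326965332), (0.09851871430873871, 0.1391117423772812), 22.379058837890625)
 all ((0.4254864454269409, 0.3376743495464325), (0.10048561543226242, 0.13926063477993011), 22.10730743408203)
 gatetop 2573 0.050614164373441455 ((0.5303444266319275, 0.062395453453063965), (0.13612711429595947, 0.2509770095348358), 18.76258087158203)
 pipe 911 0.19442172418387915 ((0.5239279866218567, 0.0601886548101902), (0.1895628422498703, 0.033290963619947433), 17.996152877807617)
  knob 22 [311.54545455 235.04545455] [ 0.53618252 -0.08552287  0.13448506]
  knob 14 [247.57142857 258.35714286] [0.4790204  0.07660908 0.13474658]
  scrub 60 [227.16666667 258.93333333] [0.47844977 0.12949985 0.11814387] [0.46560306 0.11741204 0.11232279] [0.49117069 0.14327902 0.12473914]
  pin 38 [202.55263158 181.55263158] [0.69843383 0.20908498 0.00884856]
  pin 34 [179.97058824 218.73529412] [0.59385898 0.27137997 0.00971257]
scene soap n 1626 z [0.00494941 0.01144699 0.02545803]
 rim ((0.424895316362381, 0.3400116562843323), (0.1032
[... 476 characters left out ...]
     ] [ 0.53875121 -0.07837164  0.13213714]
  knob 13 [315.69230769 226.15384615] [0.48680246 0.08166614 0.13329377]
  scrub 15 [270.46666667 192.93333333] [ 0.53914844 -0.07732531  0.11759958] [ 0.53353818 -0.07929937  0.10927263] [ 0.54339394 -0.07393635  0.12552005]
  scrub 52 [327.13461538 244.55769231] [0.48240801 0.13596995 0.11817522] [0.46612212 0.11897575 0.11032203] [0.49261624 0.14554268 0.12269911]
  pin 99 [259.73737374 322.86868687] [0.71394976 0.20923858 0.00904029]
  pin 91 [308.9010989 328.       ] [0.60746041 0.27853247 0.00877271]
  pin 36 [249.83333333 320.86111111] [0.73454791 0.1930575  0.00964098]
  pin 34 [298.47058824 330.61764706] [0.63473847 0.27244201 0.00876813]
```

View pics/topc.png

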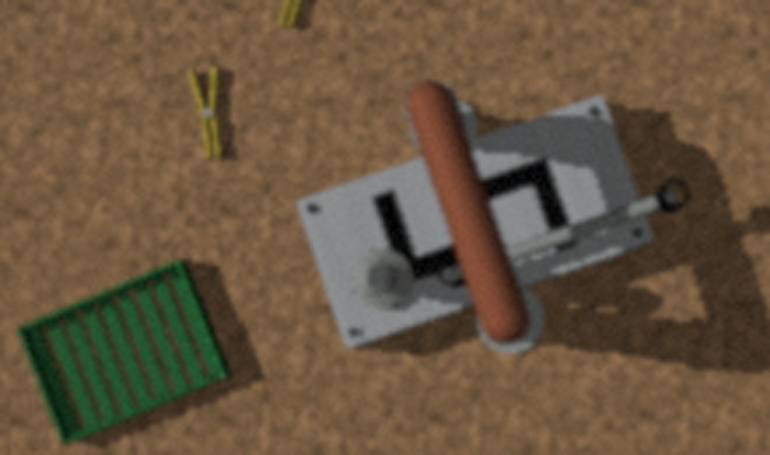

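View pics/scenec.png

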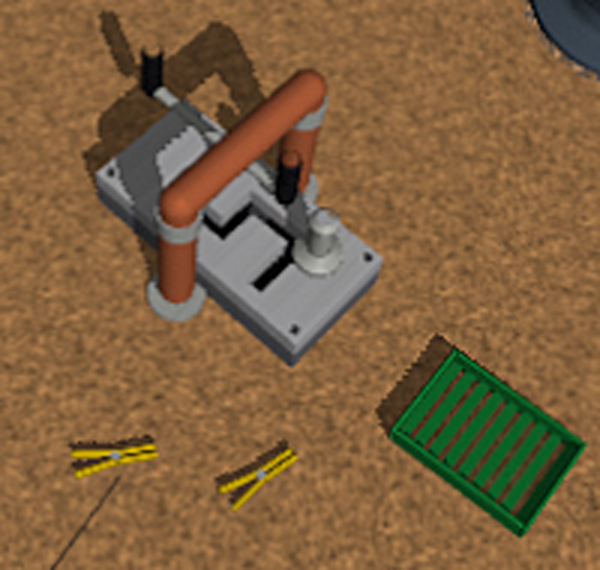

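Run:
```python
from h import *
d=dict(np.load('pics/top0.npz'))
for n,c in [('top',[((298,200)),(600,97),(653,240),(347,347)]),('scene',[(97,172),(0,0),(382,260),(291,348)])]:
    d=dict(np.load(f'pics/{n}0.npz'))
    o,s=((120,180),3.5) if n=='top' else ((220,170),3)
    Q=[ray(d,o[0]+(a+.5)/s-.5,o[1]+(b+.5)/s-.5,.05)[:2] for a,b in c]
    print(n,np.round(Q,4).tolist())
    if n=='top':
        Q=np.array(Q); print('c',Q.mean(0), np.degrees(np.arctan2(-(Q[0]-Q[1])[0],(Q[0]-Q[1])[1])),np.degrees(np.arctan2(-(Q[3]-Q[2])[0],(Q[3]-Q[2])[1])),np.linalg.norm(Q-np.roll(Q,1,0),axis=1))
    P=cloud(d); x,y,z=P[...,0],P[...,1],P[...,2]
    k=(z>.06)&(x>.45)&(x<.51)&(y>.10)&(y<.17); q=P[k]
    f=q[(q[:,2]<.066)]; h=q[q[:,2]>.112]
    for a in(f,h):
        print(len(a),a.mean(0),cv2.minEnclosingCircle(a[:,:2].astype(np.float32)))
```

```text
top [[0.5401, 0.1963], [0.6179, -0.0375], [0.5065, -0.0769], [0.4272, 0.1585]]
c [0.52290944 0.06010786] 18.40128988411715 18.637314432017043 [0.11911205 0.24632515 0.11811032 0.2483656 ]
97 [0.47854393 0.12745486 0.06312571] ((0.47841817140579224, 0.12991786003112793), 0.022559890523552895)
60 [0.47844977 0.12949985 0.11814387] ((0.4788059592247009, 0.13017000257968903), 0.013509788550436497)
scene [[0.617, -0.0386], [0.6173, -0.271], [0.4267, 0.1622], [0.5435, 0.1997]]
80 [0.4834773  0.13658038 0.06320036] ((0.48058465123176575, 0.13232693076133728), 0.022977950051426888)
56 [0.48125787 0.13494025 0.11837941] ((0.4796094000339508, 0.13284112513065338), 0.013992365449666977)
```

```bash
cat >> h.py <<'E'
G=np.array([.5232,.0612]); A=np.radians(18.5)
ex=np.array([np.cos(A),np.sin(A)]); ey=np.array([-np.sin(A),np.cos(A)])
def g2w(u,v): return G+u*ex+v*ey
def st(m=''):
    s=robot.sense(); p=np.array(s['tcp_pos']); r=p[:2]-G; f=s['wrist_force']
    print(m,'t%.2f'%s['t'],'tcp',np.round(p,4),'uv',np.round([r@ex,r@ey],4),'F',np.round(f,1),'Fuv',np.round([f[:2]@ex,f[:2]@ey],1),'op%.3f'%s['opening'],'yaw',np.round(s['tcp_rot'],3)); return s
def D(yaw): return [np.pi,0,yaw]
E
python3 - <<'E'
from h import *
x,y=.4795,.1312
for yaw in (A,A-np.pi):
    j=robot.inverse_kinematics([x,y,.25],D(yaw)); print(yaw,j)
j=robot.inverse_kinematics([x,y,.25],D(A)); k=robot.inverse_kinematics([x,y,.25],D(A-np.pi))
q=np.array(robot.sense()['joint_pos'])
yaw=A if abs(j-q).max()<abs(k-q).max() else A-np.pi
print('yaw',yaw)
robot.goto([x,y,.25],D(yaw)); st()
d=snap('wrist','w1')
E
```

```text
0.32288591161895097 [ 0.56745153  0.36705213 -1.13469613  1.89268003  0.37046061  1.11621771
 -0.38629745]
-2.8187067419708423 NoneTraceback (most recent call last):
  File "<stdin>", line 7, in <module>
TypeError: unsupported operand type(s) for -: 'NoneType' and 'float'
```

Run:
```python
from h import *
x,y=.4795,.1312
q=np.array(robot.sense()['joint_pos']); q[0]=-.26; q[2]=0; q[1]-=.08
robot.move_joints(q); st()
for yaw in (A,A-np.pi):
    print(robot.inverse_kinematics([x,y,.25],D(yaw)))
robot.goto([x,y,.25],D(A)); st()
d=snap('wrist','w1')
```

```text
t3.42 tcp [0.6616 0.1244 0.2954] uv [0.1513 0.016 ] F [0.3 0.1 0.6] Fuv [0.3 0. ] op0.999 yaw [ 3.125 -0.079  0.186]
[-0.29189614  0.17353668 -0.06829112  1.93366773  0.01370457  1.03482594
 -0.04327767]
None
 t4.19 tcp [0.4812 0.1311 0.2509] uv [-0.0176  0.0797] F [ 0.3  0.4 -0.3] Fuv [0.4 0.2] op1.000 yaw [ 3.141e+00 -3.000e-03  3.220e-01]
```

View pics/w1.png

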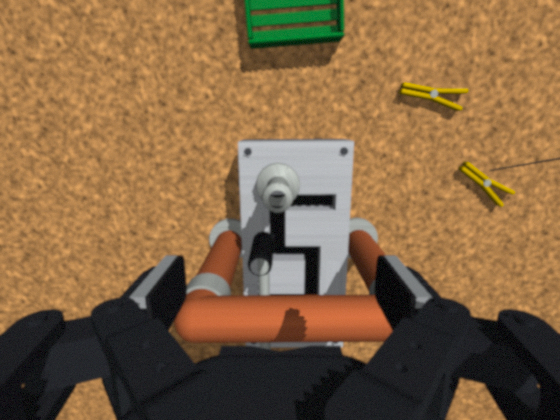

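Run:
```python
from h import *
d=dict(np.load('pics/w1.npz'))
for n,u,v,z in [('cornL',238,141,.05),('cornR',354,141,.05),('lastEnd',335.5,201,.05),('leg4/3 v',284,251,.05)]:
    p=ray(d,u,v,z)[:2]-G; print(n,np.round([p@ex,p@ey],4))
P=cloud(d);z=P[...,2]
for lo,hi in((.06,.066),(.112,.13)):
    m=np.zeros(z.shape,bool); m[150:215,250:310]=1; m&=(z>lo)&(z<hi); q=P[m]; print(len(q),cv2.minEnclosingCircle(q[:,:2].astype(np.float32)))
m=np.zeros(z.shape,bool); m[225:278,245:280]=1; m&=(z>.128)&(z<.145); q=P[m]; print('knob',len(q),cv2.minEnclosingCircle(q[:,:2].astype(np.float32)),[(q.mean(0)[:2]-G)@e for e in(ex,ey)])
crop(d,'w1c',200,400,120,320,3)
```

```text
cornL [-0.0609  0.1259]
cornR [0.0588 0.1256]
lastEnd [0.0426 0.0619]
leg4/3 v [-0.0133  0.0036]
775 ((0.4784156084060669, 0.1317741572856903), 0.02262820303440094)
464 ((0.4780450463294983, 0.13175706565380096), 0.013575772754848003)
knob 229 ((0.48128190636634827, 0.07481534034013748), 0.010882126167416573) [np.float64(-0.034994149297596915), np.float64(0.03024187269706225)]
```

View pics/w1c.png

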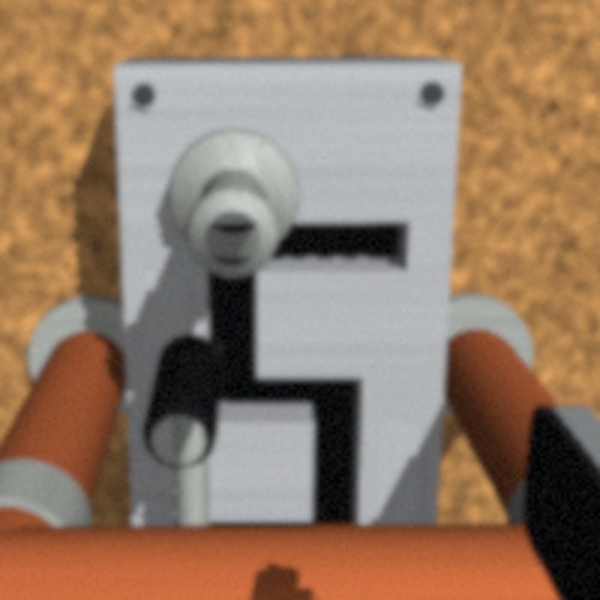

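Run:
```python
from h import *
x,y=.4785,.1316
robot.move_straight([x,y,.12],vel=.15)
c=robot.move_straight([x,y,.075],vel=.08,contact_N=8); st('down %s'%c)
robot.grip(0.0,25); st('grip')
snap('wrist','w2')
robot.move_straight([x,y,.15],vel=.1); st('up')
snap('scene','s2'); d=snap('wrist','w3')
```

```text
down False t5.97 tcp [0.4788 0.1317 0.0752] uv [-0.0197  0.0809] F [-0.1  0.7 -0.4] Fuv [0.1 0.7] op1.003 yaw [-3.142e+00 -1.000e-03  3.230e-01]
grip t6.62 tcp [0.4788 0.1317 0.0765] uv [-0.0197  0.0809] F [-2.8 -1.2 11.8] Fuv [-3.  -0.2] op0.256 yaw [ 3.141e+00 -1.000e-03  3.230e-01]
up t7.57 tcp [0.478  0.1314 0.1494] uv [-0.0206  0.0809] F [-1.3  0.6 -0.9] Fuv [-1.1  1. ] op0.259 yaw [3.142e+00 1.000e-03 3.230e-01]
```

View pics/s2.png

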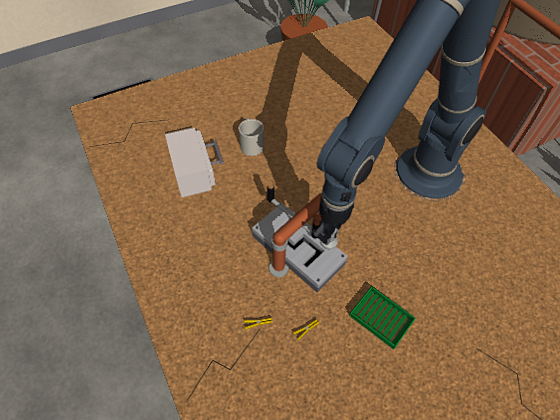

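View pics/w3.png

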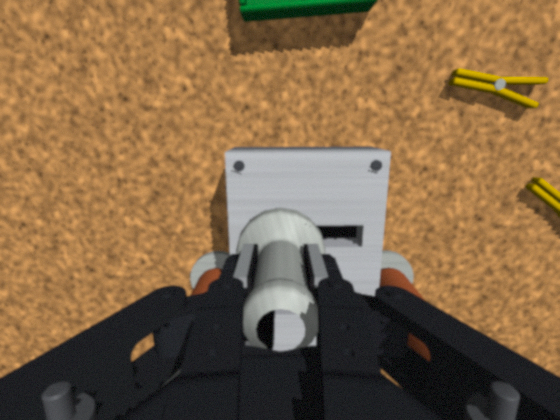

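Run:
```python
from h import *
S=[.425,.3385]; ya=np.radians(22.4)
robot.move_straight([S[0],S[1],.15],vel=.2,attitude=D(ya)); st()
robot.move_straight([S[0],S[1],.055],vel=.15)
st('pre'); c=robot.move_straight([S[0],S[1],.029],vel=.03,contact_N=5); st('down %s'%c)
snap('wrist','w4')
robot.grip(0.5); st('open')
robot.move_straight([S[0],S[1],.16],vel=.1); st('up')
snap('wrist','w5');
```

```text
t8.88 tcp [0.4256 0.3369 0.1498] uv [-0.0051  0.2924] F [-0.3  0.1 -1.1] Fuv [-0.2  0.2] op0.253 yaw [3.14e+00 1.00e-03 3.89e-01]
pre t9.67 tcp [0.4256 0.3387 0.0557] uv [-0.0045  0.2941] F [-1.  -0.4 -0.5] Fuv [-1.1 -0. ] op0.253 yaw [-3.141e+00 -1.000e-03  3.900e-01]
down True t10.29 tcp [0.425  0.3385 0.0366] uv [-0.0052  0.2941] F [0.4 0.8 4.3] Fuv [0.7 0.6] op0.254 yaw [3.141 0.    0.391]
open t10.68 tcp [0.4242 0.3377 0.0359] uv [-0.0062  0.2937] F [-0.7  1.  -0.6] Fuv [-0.3  1.2] op0.499 yaw [3.141e+00 2.000e-03 3.910e-01]
up t12.07 tcp [0.4246 0.3382 0.1593] uv [-0.0056  0.2939] F [0.6 0.6 0.4] Fuv [0.8 0.3] op0.499 yaw [3.141e+00 3.000e-03 3.910e-01]
```

View pics/w5.png

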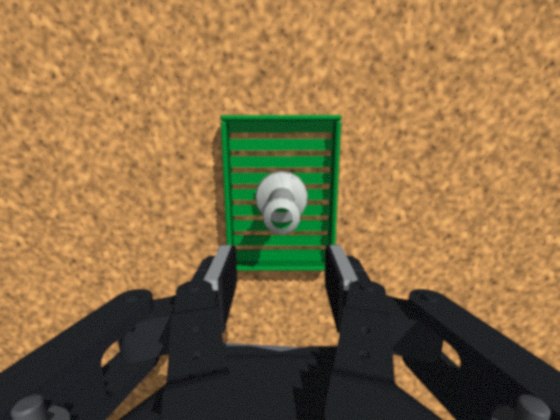

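Run:
```python
from h import *
robot.move_straight([.4246,.3382,.3],vel=.25); 
p=g2w(-.035,-.145)
robot.goto([*p,.3],D(A)); robot.grip(.8)
robot.move_straight([*p,.24],vel=.15); s=st()
print(s['joint_pos'])
snap('wrist','w6')
```

```text
t15.36 tcp [ 0.5364 -0.0875  0.2404] uv [-0.0347 -0.1452] F [0.7 0.1 0.8] Fuv [ 0.7 -0.1] op0.801 yaw [ 3.141e+00 -1.000e-03  3.230e-01]
[-0.02962836  0.25421921  0.13736076  1.85718543 -0.04007788  1.0322637
  0.44675845]
```

View pics/w6.png

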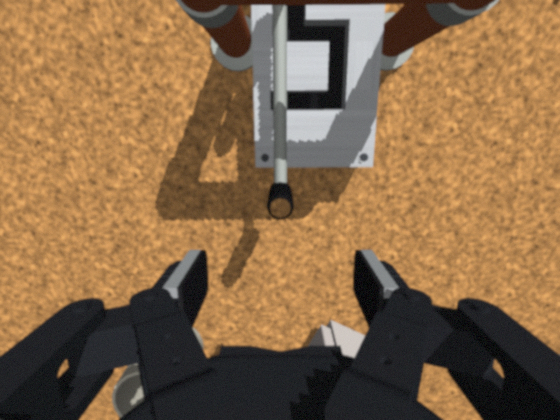

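Run:
```python
from h import *
d=dict(np.load('pics/w6.npz')); p=ray(d,281,206,.136)[:2]; r=p-G; uv=(r@ex,r@ey); print(uv)
P=cloud(d); z=P[...,2]; m=np.zeros(z.shape,bool); m[180:222,262:300]=1; m&=(z>.128)&(z<.145); q=P[m].mean(0)[:2]-G; print(q@ex,q@ey)
u,v=-.035,-.145
p=g2w(u,v)
robot.move_straight([*p,.15],vel=.2)
c=robot.move_straight([*p,.107],vel=.08,contact_N=8); st('down %s'%c)
robot.grip(0.0,40); st('grip')
```

```text
(np.float64(-0.03428089647808704), np.float64(-0.14282048282389387))
-0.03500294423960908 -0.14150881400924448
down False t16.69 tcp [ 0.5363 -0.0875  0.1072] uv [-0.0347 -0.1451] F [-0.6 -0.6  0.3] Fuv [-0.7 -0.4] op0.802 yaw [ 3.141 -0.     0.323]
grip t17.18 tcp [ 0.5362 -0.0876  0.1073] uv [-0.0348 -0.1452] F [ 0.5 -0.5  0.8] Fuv [ 0.3 -0.7] op0.249 yaw [ 3.141e+00 -1.000e-03  3.230e-01]
```

```bash
cat >> h.py <<'E'
def mv(u,v,z=.107,vel=.06,N=18):
    c=robot.move_straight([*g2w(u,v),z],vel=vel,contact_N=N); st('-> %.3f %.3f hit=%s'%(u,v,c)); return c
E
python3 - <<'E'
from h import *
if not mv(-.008,-.145): 
    if not mv(.020,-.145):
        mv(.020,-.125)
snap('top','t7'); crop(dict(np.load('pics/t7.npz')),'t7c',190,340,190,300,5)
E
```

```text
-> -0.008 -0.145 hit=False t17.77 tcp [ 0.5628 -0.0786  0.1072] uv [-0.0068 -0.1452] F [ 1.8 -1.6  2.4] Fuv [ 1.2 -2.1] op0.241 yaw [ 3.141e+00 -2.000e-03  3.230e-01]
-> 0.020 -0.145 hit=False t18.39 tcp [ 0.5891 -0.0695  0.1071] uv [ 0.021  -0.1449] F [ 0.7 -2.2  1.6] Fuv [-0.1 -2.3] op0.243 yaw [ 3.141e+00 -2.000e-03  3.230e-01]
-> 0.020 -0.125 hit=False t18.88 tcp [ 0.5815 -0.0487  0.1068] uv [ 0.0205 -0.1227] F [1.2 2.4 1.8] Fuv [1.9 1.9] op0.242 yaw [-3.139 -0.     0.324]
```

View pics/t7c.png

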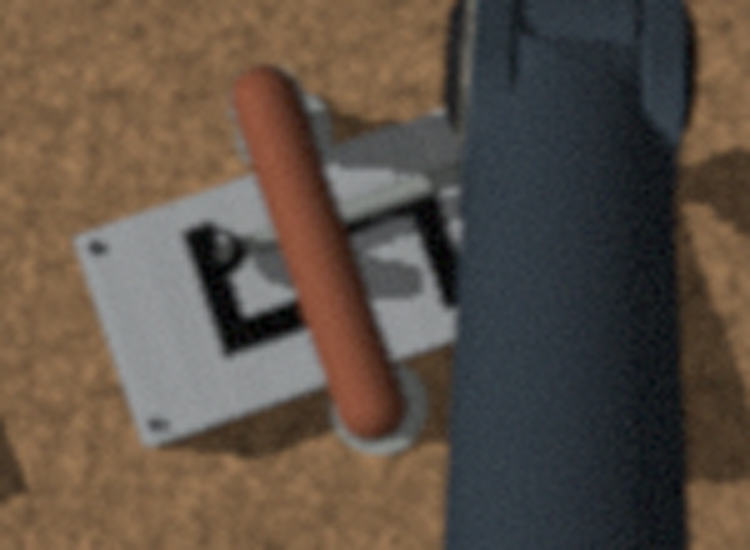

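Run:
```python
from h import *
if not mv(.020,-.086,vel=.05): 
    mv(0.0,-.086,vel=.05)
```

```text
-> 0.020 -0.086 hit=False t19.86 tcp [ 0.5694 -0.0128  0.1072] uv [ 0.0203 -0.0848] F [1.4 0.1 4.3] Fuv [ 1.4 -0.3] op0.244 yaw [-3.141 -0.     0.324]
-> 0.000 -0.086 hit=False t20.41 tcp [ 0.5489 -0.0204  0.1067] uv [-0.0015 -0.0855] F [-1.1  1.7  5.4] Fuv [-0.5  2. ] op0.242 yaw [-3.141e+00  3.000e-03  3.230e-01]
```

Run:
```python
from h import *
robot.grip(.6); st('rel'); robot.sleep(.3)
p=g2w(0,-.0855)
robot.move_straight([*p,.3],vel=.25)
p=g2w(0,.085)
robot.move_straight([*p,.3],vel=.25)
robot.move_straight([*p,.24],vel=.2); st()
d=snap('wrist','w8')
P=cloud(d); z=P[...,2]; hs=cv2.cvtColor(d['image'],cv2.COLOR_RGB2HSV)
m=(z>.128)&(z<.142); m[300:]=0; n,L,s,c=cv2.connectedComponentsWithStats(m.astype(np.uint8))
for i in range(1,n):
    if s[i,4]>40:
        q=P[L==i].mean(0)[:2]-G; print(s[i],c[i],q@ex,q@ey)
```

```text
rel t20.81 tcp [ 0.5501 -0.0207  0.1065] uv [-0.0005 -0.0862] F [0.5 0.5 0.7] Fuv [0.6 0.4] op0.600 yaw [3.142e+00 1.000e-03 3.230e-01]
 t23.32 tcp [0.4968 0.1406 0.2401] uv [0.0002 0.0836] F [-0.1  0.9  0.4] Fuv [0.1 0.9] op0.599 yaw [3.141 0.    0.321]
[264 190  27  28 271] [277.08856089 201.23247232] -0.0026109491854129398 0.08913466221951531
```

View pics/w8.png

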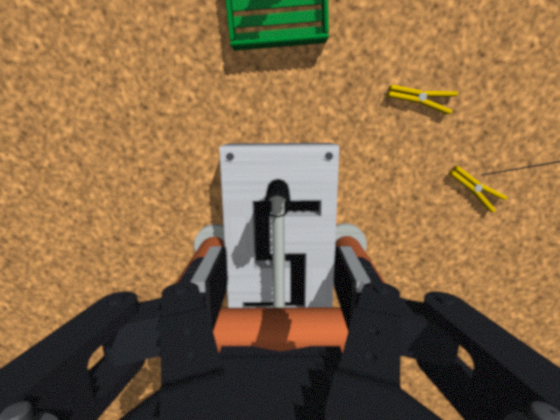

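Run:
```python
from h import *
u,v=-.002,.087
robot.move_straight([*g2w(u,v),.15],vel=.2)
c=robot.move_straight([*g2w(u,v),.107],vel=.08,contact_N=8); st('down %s'%c)
robot.grip(0.0,40); st('grip')
if not mv(-.021,v,vel=.05):
    if not mv(-.021,v+.03,vel=.05):
        mv(-.021,.147,vel=.05)
```

```text
down False t24.65 tcp [0.4941 0.1432 0.1073] uv [-0.0016  0.087 ] F [ 0.6 -0.7  0.2] Fuv [ 0.3 -0.9] op0.601 yaw [ 3.142e+00 -1.000e-03  3.230e-01]
grip t25.02 tcp [0.4937 0.1433 0.1074] uv [-0.0019  0.0872] F [-1.1 -0.2  1.9] Fuv [-1.1  0.2] op0.244 yaw [-3.141 -0.     0.323]
-> -0.021 0.087 hit=False t25.56 tcp [0.4752 0.1372 0.1073] uv [-0.0214  0.0873] F [-0.7  1.9  5.3] Fuv [-0.1  2. ] op0.247 yaw [-3.141e+00  1.000e-03  3.230e-01]
-> -0.021 0.117 hit=False t26.31 tcp [0.4657 0.1665 0.1071] uv [-0.0211  0.1181] F [-0.8  1.7  4.5] Fuv [-0.2  1.8] op0.243 yaw [-3.14   0.     0.323]
-> -0.021 0.147 hit=False t27.06 tcp [0.4562 0.195  0.1071] uv [-0.0211  0.1481] F [-2.   2.6  2. ] Fuv [-1.1  3.1] op0.243 yaw [-3.14   0.     0.323]
```

Now the last leg, until it meets the stop.

Run:
```python
from h import *
if not mv(.010,.146,vel=.05):
    mv(.043,.146,vel=.05,N=15)
robot.sleep(.2); st('settled')
```

```text
-> 0.010 0.146 hit=False t27.82 tcp [0.4871 0.203  0.1071] uv [0.0108 0.1459] F [-0.7  1.8  1.6] Fuv [-0.1  2. ] op0.250 yaw [ 3.142e+00 -2.000e-03  3.230e-01]
-> 0.043 0.146 hit=False t28.63 tcp [0.5144 0.2127 0.1062] uv [0.0397 0.1465] F [-10.3  -0.    7.9] Fuv [-9.8  3.2] op0.241 yaw [-3.141  0.009  0.322]
settled t28.83 tcp [0.5143 0.2127 0.1062] uv [0.0397 0.1465] F [-10.1  -0.3   7.9] Fuv [-9.7  2.9] op0.245 yaw [-3.141  0.009  0.322]
```

Run:
```python
from h import *
mv(.0395,.146,vel=.03)
robot.grip(.55); st('rel')
p=g2w(.0395,.146); robot.move_straight([*p,.3],vel=.2); st()
q=g2w(-.12,.02)
robot.move_straight([*g2w(0,.085),.3],vel=.2)
for n in('wrist','scene'):snap(n,n[0]+'9')
d=dict(np.load('pics/w9.npz')); P=cloud(d); z=P[...,2]
m=(z>.128)&(z<.142); m[300:]=0; n,L,s,c=cv2.connectedComponentsWithStats(m.astype(np.uint8))
for i in range(1,n):
    if s[i,4]>40:
        q=P[L==i].mean(0)[:2]-G; print(s[i],c[i],q@ex,q@ey)
d=dict(np.load('pics/s9.npz')); P=cloud(d); z=P[...,2]
m=(z>.07)&(z<.09)&(abs(P[...,0]-.425)<.05)&(abs(P[...,1]-.3385)<.06); print('head',m.sum(),np.nanmean(P[m],0))
crop(d,'s9c',220,420,150,360,2.8)
```

```text
-> 0.040 0.146 hit=False t29.10 tcp [0.5133 0.2119 0.1065] uv [0.0384 0.1461] F [-5.4  0.   3.1] Fuv [-5.1  1.8] op0.242 yaw [3.142e+00 3.000e-03 3.230e-01]
rel t29.47 tcp [0.5152 0.2121 0.1071] uv [0.0403 0.1456] F [-0.5 -0.2  0.4] Fuv [-0.5 -0. ] op0.549 yaw [ 3.141e+00 -1.000e-03  3.230e-01]
 t30.58 tcp [0.5137 0.2119 0.2987] uv [0.0388 0.1459] F [ 0.4  1.  -1.1] Fuv [0.7 0.8] op0.551 yaw [3.141e+00 2.000e-03 3.230e-01]
[308 117  24  24 199] [318.29648241 128.28643216] 0.034229753845648955 0.1445799246883997
[356 255  18   8  41] [364.36585366 257.46341463] 0.08378032702313322 0.018724243539003198
head 65 [0.42727235 0.34154638 0.07725601]
```

View pics/w9.png

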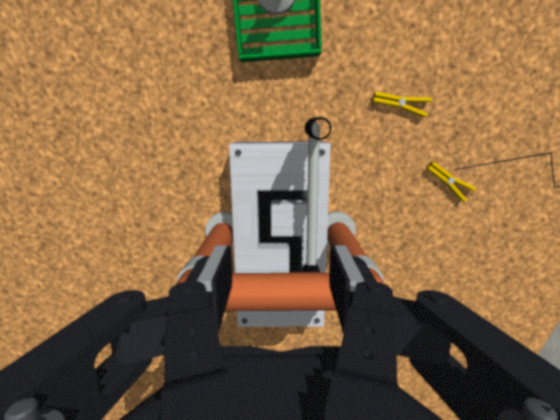

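View pics/s9c.png

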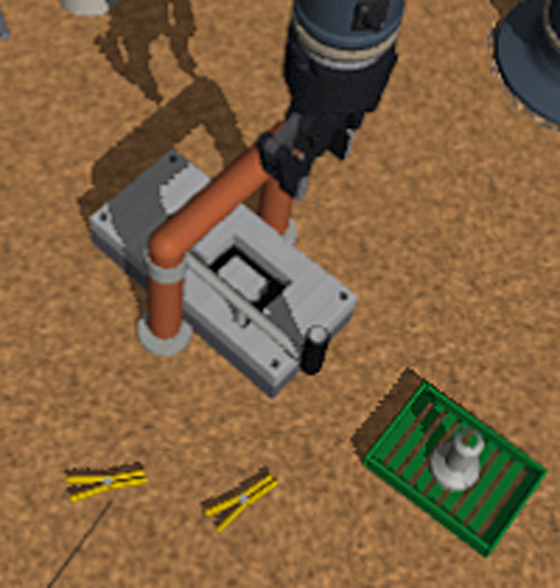

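Run:
```python
from h import *
robot.move_straight([*g2w(-.10,.03),.32],vel=.2)
snap('top','t10'); d=dict(np.load('pics/t10.npz')); crop(d,'t10c',180,340,190,300,5)
d9=dict(np.load('pics/w9.npz'))
for n,u,v,z in [('knob',318.5,127.5,.136),('cL',230,143,.05),('cR',329.5,143,.05),('hL',237.5,153,.05),('hR',321.5,153,.05)]:
    p=ray(d9,u,v,z)[:2]-G; print(n,p@ex,p@ey)
st()
```

```text
knob 0.034088134603859864 0.14535995296100251
cL -0.06022725725493485 0.12634017374064876
cR 0.057696167829241814 0.12621645064591627
hL -0.051779059722263376 0.11462078842597088
hR 0.04861928860990469 0.11451885845945123
 t31.98 tcp [0.4195 0.0591 0.3199] uv [-0.099  0.031] F [-1.  -0.4 -0.1] Fuv [-1.1 -0.1] op0.550 yaw [-3.141 -0.     0.325]
```

View pics/t10c.png

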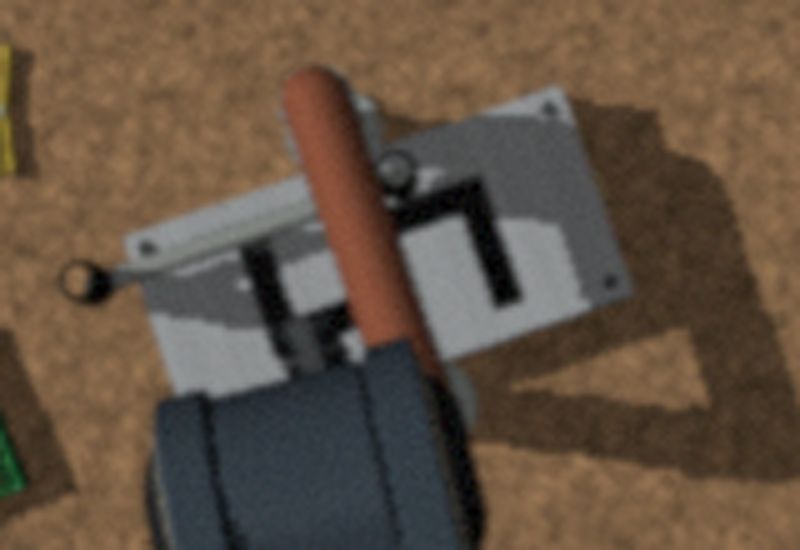

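Run:
```python
from h import *
d=dict(np.load('pics/t10.npz'))
f=lambda a,b:(180+(a+.5)/5-.5,190+(b+.5)/5-.5)
for n,a,b,z in [('k-',397,168,.136),('k+',82,280,.136),('h1',149,247,.05),('h2',551,110,.05),('h3',612,282,.05),('c1',124,239,.05),('c2',564,86,.05),('c3',633,295,.05)]:
    p=ray(d,*f(a,b),z)[:2]-G; print(n,p@ex,p@ey)
```

```text
k- 0.03754434483682 -0.0272902647001049
k+ 0.03571853550048755 0.14104643532627759
h1 0.04915526281056056 0.11285250496592664
h2 0.04863843571739005 -0.1165024727898134
h3 -0.050268355339400626 -0.11687521810743128
c1 0.057655394200051474 0.12423976343130497
c2 0.05872985800687592 -0.12750513858159962
c3 -0.0605934445269866 -0.1252615197118386
```

Run:
```python
from h import *
robot.close_job(); print(robot.sense()['t'])
```

```text
the job is handed in; nothing more can be done
the job is handed in; nothing more can be done
```

I finished the task and handed it in at about 32 s of the 64 s allowed; the system gave no verdict.

**What I did**
- **Scrubber:** I gripped the handle by its neck and stood it at the centre of the soap holder. The tool met the floor at the expected height.
- **Lever, first half:** I moved it by the minus-side knob into the middle slot and let go.
- **Lever, second half:** I took it again by the plus-side knob and brought it to the closed end of the last slot. It stalled there with about 10 N, then I eased off and released it.

**Last checks**
- **Lever position:** The top view puts the pin at u ≈ 0.037 m and v ≈ 0.059 m. The wrist view gave a slightly lower u of 0.034–0.0355 m. Both are within camera accuracy of each other and above the 0.031 m limit.
- **Scrubber:** It stands upright in the tray, with its head measured within about 4 mm of the tray centre.
- **Robot:** The gripper was clear of everything, with wrist force about 1 N, which is sensor noise.
- **Bystanders:** I never approached the mug, clothespins or organiser. In the pictures the clothespins look undisturbed. I did not measure any of them again at the end.

No check failed. When the gripper closed on the scrubber there was a brief upward force of about 12 N, probably the fingertips brushing the foot disc, and it had no visible effect.

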